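# Set out the guest soap from the latched dry box

## Robot

A 6-joint arm with a two-finger parallel gripper is mounted at the origin on the work surface. World frame = base frame: x ahead of the robot, y to its left, z up, the work surface at z = 0. Lengths are in mm, angles in rad, forces in N, time in s.
With the tool pointing down it reaches from about 350 to 975 mm from the base axis. Payload 7.1 kg.
Tool frame: the origin (TCP) lies at the very end of the fingers, on their centre line; the grasp point (between the pads) lies 19 mm behind it (ctrl.grip_point_offset is the distance from the TCP to the grasp point, in mm); x points along the fingers, y is the direction in which the jaws open and shut, and the axes are right-handed (so a half turn about x gives the same grasp; the last joint's range is limited). The gripper opens to 88 mm and grips with 3 to 60 N. Pads are 20 mm wide; open, the fingers measure 115 mm over their backs; the gripper's body (75 mm by 178 mm) begins 61 mm behind the grasp point.
Start: joints at [1.093, 0.423, 1.63, -0, 1.089, -0.019], TCP at [276.763, 560.363, 222.675] pointing down, gripper open.
Joint ranges: [-3, 3], [-0.9, 2.11], [0.09, 2.58], [-1.31, 4.45], [0.11, 2.69], [-2.54, 2.54]. Speed limits (rad/s): [2.39, 2.39, 3.01, 3.14, 3.14, 3.14].

## Interface

Orientations are given as a rotation vector (axis times angle).
In Python, from workcell import ctrl, vision, workorder gives the robot as it stands.
- The arm moves only by the shell command python3 -m crank 'ROWS'. ROWS is JSON, a list of rows, each a list of 3 entries, a list of its own where there are three numbers: the shift along the tool's x, y, z in m, then the turn, a rotation vector about the tool's x, y, z in rad, then the finger opening in m, from 0 to 0.0878. In form: [[[dx, dy, dz], [wx, wy, wz], jaw], ...]. A call has exactly 8 rows; each row shifts and turns the commanded pose from where the row before left it, along the tool's axes as they then stand; what a row does not reach is not made up. A row lasts 1/12 s, in which the tool goes at most 41.7 mm and 7.16 degrees, less where a joint would pass 70% of its speed; a pose out of reach is approached as far as the arm can. A call with a gripper value outside its range is refused whole. The fingers move at their own pace and stop on an object; the grip force is fixed at half the most. Time passes only in rows, so rows that do not move let the fingers close, or fill a call up. It gives the time, the measured TCP pose, the force and the opening at its end, in the units of the state.
- ctrl.get_obs(): the state, without advancing time (a new reading comes with each control period).
- vision.get_image(name): name is "side" or "top" or "wrist"; returns a dict with "img" (400x640x3 uint8, blue, green, red), "mtx" (3x3 intrinsics, pixels), "rvec" (rotation vector, rad) and "tvec" (3), from world to camera coordinates, as OpenCV has them; the wrist camera has in their place "hand_eye" (4x4, takes a point from camera to tool coordinates, whose origin is the TCP and whose axes are the tool frame's). Camera axes: x right, y down, z forward; pixel columns grow to the right and rows downward; lengths in mm; the calibration is good to about 2 mm. A picture is of the moment at which its call begins: read the wrist's pose just before it. There is no depth.
- workorder.close_job(): hands the job in, once; it reports no verdict.
The state is a dict: "t": time; "qpos": joint angles; "qvel": joint speeds; "joint_torque": joint torques, N m; "ee_pos": TCP position; "orientation": TCP orientation; "ft_force": force on the tool from outside, world axes, zero at the start; "moment": the same for the moment, N m; "width": finger opening in mm.
Only numpy, scipy, OpenCV 4.12 (cv2) and the standard library are available. Lean on these libraries where they do the work, as an engineer would, in place of code of your own. Each camera call takes 0.05 s, during which the arm holds its last target.

## Task

The last bar of guest soap is in the dry box on top of the acrylic organiser. Turn the brass latch knob on its lid a quarter turn counter-clockwise, swing the lid back right past upright so that it stands open by itself, then take out the soap and set it down, without dropping it, flat and lengthways in the middle of the bamboo soap rest. Leave the lid open and the latch in its open position, because I will refill the box; do not force the lid while it is latched, and leave the rest, the organiser's tray, the vase, the sunglasses case and the nail file where they are.

Things in the scene. Friction and masses are not known exactly. Their poses are not given: they have to be found in the camera images.
- organiser: Acrylic organiser fixed on the counter, 180 deep (x) x 240 wide (y) x 115 mm to the rim. Origin: centre of its underside, on the counter; its front faces its -x (towards the robot at yaw 0), z up. Lower half: clear bay with a pull-out tray; upper half: pink frosted dry box under a hinged lid.
- drybox_floor (a point): Centre of the dry box's inner floor, 67 mm above the counter; axes as the organiser's. The box is 168 (x) x 228 (y) inside and 48 mm deep, walls 6 mm. At the middle of its front wall's inner face a steel strike ledge 34 mm wide stands 8 mm into the box, 108 to 113 mm above the counter; the latch's cam hooks under it.
- lid_hinge (a point): Middle of the lid's hinge line, on the organiser's rear (+x) upper rim: 90 mm behind the organiser's centre, 116.5 mm above the counter. The hinge line runs along the organiser's y. The point turns with the lid; when shut its axes are the organiser's.
- lid (a joint): Lid angle, rad: 0 shut, grows as the front edge swings up and back, 1.57 upright, stop at 1.9. Smoky clear plate 182 (hinge to front edge) x 242 x 6 mm, underside 116.5, top face 122.5 mm above the counter when shut; 0.32 kg with the latch. Stiff friction hinge (0.5 N m): it stays where it is left. The cam holds it shut until the latch is turned past about 1.1 rad.
- latch (a joint): Latch knob angle, rad: 0 fully latched, grows counter-clockwise seen from above, stop at 1.57 (open). Starts between 0 and 0.2; stays where it is left (friction 0.06 N m).
- latch_grip (a point): On the latch knob's axis, 21 mm above the lid's top face (143.5 mm above the counter when shut), 148 mm from the hinge line, mid-width. Brass wing 36 long x 10 thick x 22 mm tall, 9 to 31 mm above the lid, on a 20 mm boss and a 36 mm steel disc 3 mm thick. The point turns with the knob: the wing's length is its y (parallel to the lid's front edge when latched, square to it when open). Cam under the lid.
- soap_center (a point): Centre of the green soap bar, 70 (x) x 44 (y) x 24 mm (z), about 90 g, lying flat anywhere on the dry box's floor, lengthways roughly front to back; axes are the bar's, z up.
- rest_top (a point): Centre of the top face of the bamboo soap rest, 22 mm above the counter. Six slats 130 mm long (x) on two runners, 88 mm wide (y), 22 mm tall, loose, 160 g, left or right of the organiser; axes are the rest's, x along its length, z up.
- tray_front (a point): Middle of the front of the organiser's clear pull-out tray, below the dry box, 36 mm above the counter; a brass pull knob stands 13 mm out of it. It slides out to the organiser's -x; it may stand out a little, leave it so.
- vase: Rose ceramic vase, 100 mm in diameter and 185 mm tall, loose, origin at the centre of its foot.
- glasses_case: Closed tortoiseshell plastic sunglasses case 160 (x) x 64 (y) x 48 mm, loose, origin at the centre of its underside.
- nail_file: Stainless nail file with a black handle, 175 (x) x 17 x 4 mm, loose, lying flat, origin near its middle on the counter.
Not all that is in view belongs to the job. What is shaped like the part that bears rest_top but red is not meant.

How it is judged (in metres and radians):
On the way, in this order (a step that is already met when the one before it is completed fails the run):
1. the latch is turned open while the lid is still down (value of joint latch above 1.1 rad and value of joint lid below 0.15 rad), for 0.1 s.
2. the lid stands open (value of joint lid above 1.4 rad), for 0.2 s.
3. the soap is lifted out of the dry box (z of soap_center in the frame of organiser above 0.14 m), for 0.05 s.
At the end, for the whole second after the job is handed in: The soap lies flat and still on the soap rest, its centre within 25 mm lengthways and 20 mm sideways of the rest's middle and its length within 0.3 rad of the rest's; the lid stands open at 1.4 rad or more and the latch is still at 1.1 rad or more (value of joint lid above 1.4 rad and value of joint latch above 1.1 rad and x of soap_center in the frame of rest_top between -0.025 and 0.025 m and y of soap_center in the frame of rest_top between -0.02 and 0.02 m and z of soap_center in the frame of rest_top between 0.008 and 0.016 m and angle between the x axis of soap_center and the x axis of rest_top, either way round below 0.3 rad and angle between rest_top's own z axis and vertical below 0.1 rad and angle between soap_center's own z axis and vertical below 0.15 rad and linear speed of soap below 0.02 m/s); the robot touches nothing.
It fails at once if the lid is forced up while latched (value of joint lid between 0.06 and 0.3 rad and value of joint latch below 0.8 rad).
It fails at once if the soap is dropped or thrown (free of the fingers and faster than 0.75 m/s, a fall of about 30 mm) (contact force between soap and the fingers below 0.05 N and linear speed of soap above 0.75 m/s).
It fails at once if the soap rest is shoved more than 40 mm or the tray more than 25 mm (distance of rest_top from where it was at the start of the episode above 0.04 m or distance of tray_front from where it was at the start of the episode above 0.025 m).
It fails at once if the vase is pushed more than 30 mm or tipped (distance of vase from where it was at the start of the episode above 0.03 m or angle between vase's own z axis and vertical above 0.3 rad).
It fails at once if the sunglasses case or the nail file is moved more than 40 mm (distance of any of glasses_case, nail_file from where it was at the start of the episode above 0.04 m).
It also fails if it takes over 67 s, if anything falls off the work surface, if the arm or the gripper's body presses on something with over 40 N, if the wrist force passes 120 N, or if a joint passes its speed limit or range.

## Working session

There is one attempt and no reset: what is moved stays moved. The work goes in short steps, Python scripts to look and compute and a shell command to move; the robot and the scene stay as the last step left them, time stands still between calls to the robot, and variables do not carry over. Pictures are saved under pics/ and viewed, and the job is handed in when it is done.

```bash
ls; mkdir -p pics; python3 - <<'E'
from workcell import ctrl, vision, workorder
import cv2
o=ctrl.get_obs();print(o, ctrl.grip_point_offset)
for n in ["side","top","wrist"]:
    d=vision.get_image(n);cv2.imwrite(f"pics/{n}0.png",d["img"]);print(n,{k:v for k,v in d.items() if k!="img"})
E
```

```text
pics
{'t': 0.0, 'qpos': array([ 1.09300690e+00,  4.23822245e-01,  1.63069350e+00, -9.83297031e-06,
        1.08860420e+00, -1.89847770e-02]), 'qvel': array([-0.00091086,  0.00151288,  0.00050428,  0.00068104,  0.00030934,
       -0.00020363]), 'joint_torque': array([ 5.33165112e-04, -5.44638562e+01, -2.73660904e+01,  6.43395167e-02,
        2.27832247e-02, -2.00438521e-04]), 'ee_pos': array([276.5105825 , 559.87988584, 221.91193925]), 'orientation': array([ 0.35861297,  1.54105906, -0.36095869]), 'ft_force': array([ 0.38422105,  0.3657377 , -0.19253434]), 'moment': array([ 0.00279751, -0.0030057 , -0.01471964]), 'width': 87.75167617836314} 18.700000000000003
side {'mtx': array([[470.16969916,   0.        , 312.52355427],
       [  0.        , 470.16969916, 207.79135802],
       [  0.        ,   0.        ,   1.        ]]), 'rvec': array([ 2.22648104, -0.65353698,  0.27407948]), 'tvec': array([-489.87366308,  210.62189002, 1238.33214072])}
top {'mtx': array([[384.07702556,   0.        , 318.50976357],
       [  0.        , 384.07702556, 200.25909887],
       [  0.        ,   0.        ,   1.        ]]), 'rvec': array([ 2.14121073, -2.13128146,  0.16500034]), 'tvec': array([ -89.71822251,  524.20378345, 1058.03077796])}
wrist {'mtx': array([[304.35086457,   0.        , 318.22099789],
       [  0.        , 304.35086457, 197.42526437],
       [  0.        ,   0.        ,   1.        ]]), 'hand_eye': array([[ 8.23357764e-04, -2.66657790e-01,  9.63790924e-01,
        -1.61287696e+02],
       [ 9.99999631e-01, -1.67980219e-05, -8.58938139e-04,
        -5.12877744e-01],
       [ 2.45232327e-04,  9.63791276e-01,  2.66657677e-01,
        -7.24823100e+01],
       [ 0.00000000e+00,  0.00000000e+00,  0.00000000e+00,
         1.00000000e+00]])}
```

View pics/top0.png

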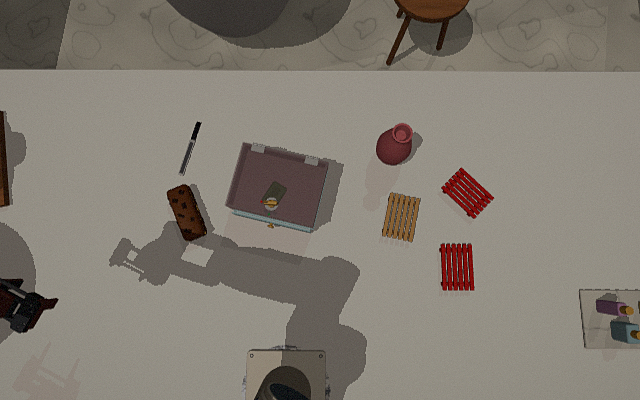

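View pics/side0.png

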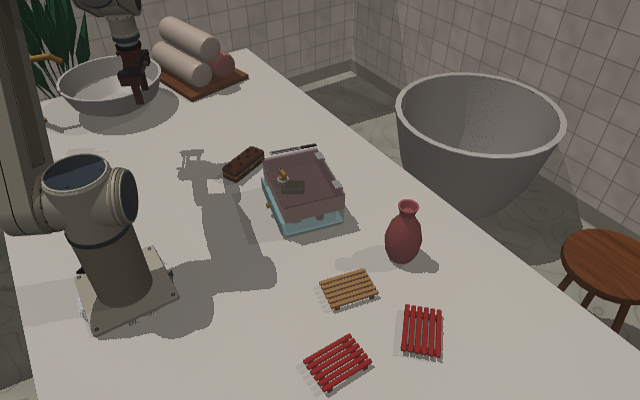

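View pics/wrist0.png

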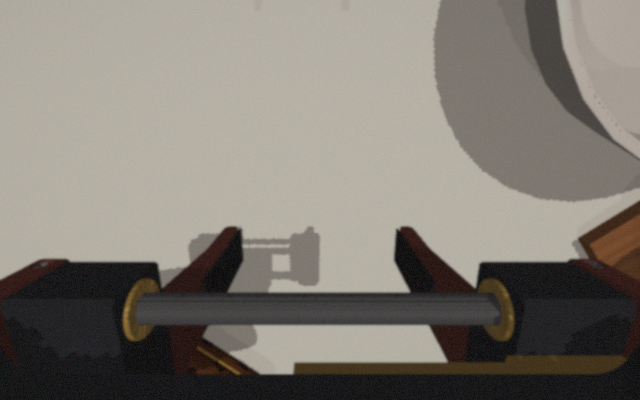

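The top picture shows the organiser at (280,187), its knob at (271,203) and the bamboo rest at (402,217). The red lookalikes are at (467,192) and (457,267), the vase foot near (395,150), the case at (187,213) and the file at (190,148). By the description I choose the tan rest at (402,217). Next I check it, and the knob, in close crops.

```bash
python3 - <<'E'
import cv2
t=cv2.imread("pics/top0.png");s=cv2.imread("pics/side0.png")
cv2.imwrite("pics/c1.png",cv2.resize(t[130:250,210:350],None,fx=5,fy=5,interpolation=cv2.INTER_CUBIC))
cv2.imwrite("pics/c2.png",cv2.resize(t[110:260,360:510],None,fx=4,fy=4,interpolation=cv2.INTER_CUBIC))
cv2.imwrite("pics/c3.png",cv2.resize(s[130:320,220:440],None,fx=3.5,fy=3.1,interpolation=cv2.INTER_CUBIC))
E
```

```text
(no output)
```

View pics/c1.png

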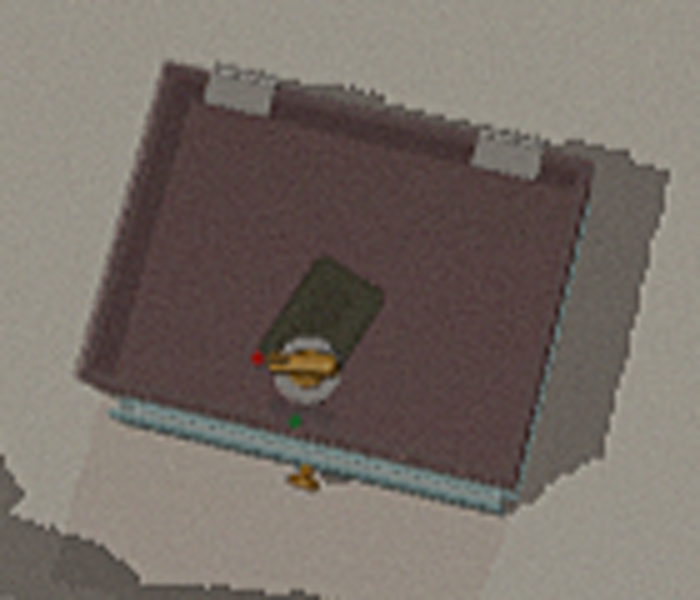

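View pics/c2.png

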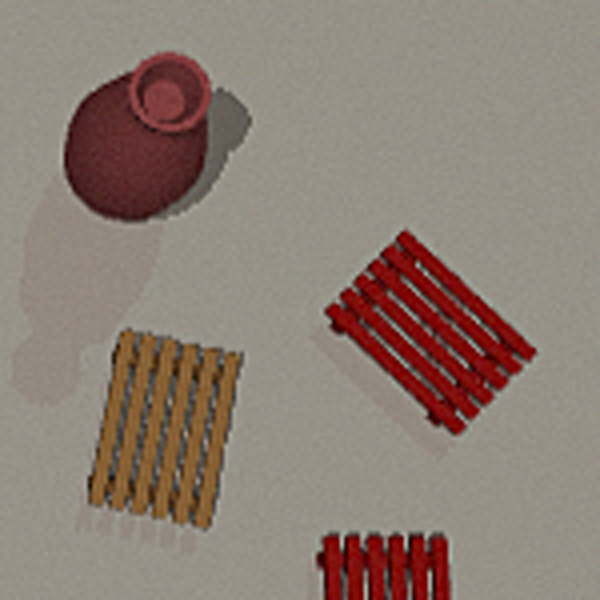

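View pics/c3.png

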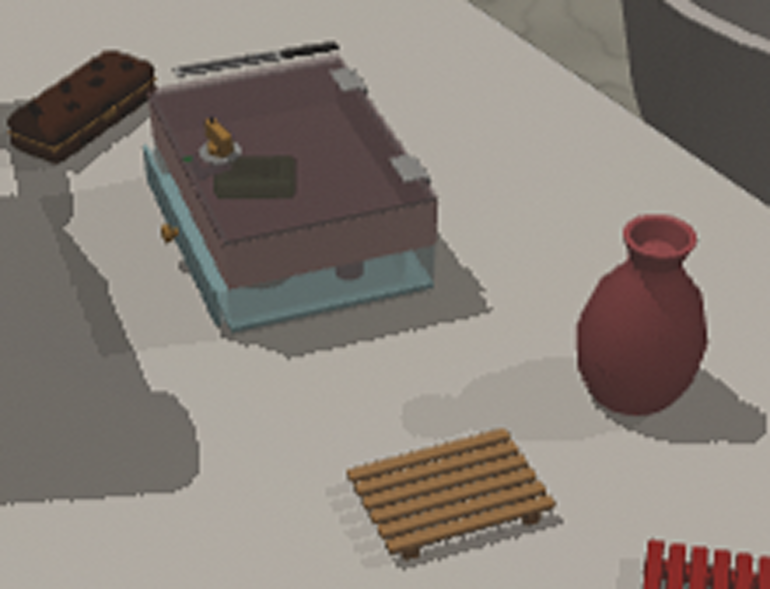

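The crops confirm the tan slatted rest at (402,217), with the vase to its rear, and the knob wing at about (270,203) pointing at the red (latched) mark. The soap lies under the lid at about (274,192). Now I turn these into positions.

```bash
cat > h.py <<'E'
import numpy as np, cv2
from scipy.spatial.transform import Rotation as R
from scipy.optimize import least_squares
from workcell import ctrl, vision, workorder
CAM={'side':(np.array([[470.16969916,0,312.52355427],[0,470.16969916,207.79135802],[0,0,1]]),np.array([2.22648104,-0.65353698,0.27407948]),np.array([-489.87366308,210.62189002,1238.33214072])),
'top':(np.array([[384.07702556,0,318.50976357],[0,384.07702556,200.25909887],[0,0,1]]),np.array([2.14121073,-2.13128146,0.16500034]),np.array([-89.71822251,524.20378345,1058.03077796]))}
def onz(cam,p,z):
    K,r,t=CAM[cam];Rm=R.from_rotvec(r).as_matrix();c=-Rm.T@t
    d=Rm.T@np.linalg.inv(K)@np.array([p[0],p[1],1.]);return c+d*(z-c[2])/d[2]
def proj(cam,X):
    K,r,t=CAM[cam];return cv2.projectPoints(np.array(X,float).reshape(-1,1,3),r,t,K,None)[0].reshape(-1,2)
def crop(p,s,o): return ((p[0]+.5)/s-.5+o[0],(p[1]+.5)/s-.5+o[1])
E
python3 - <<'E'
from h import *
c1=lambda x,y:crop((x,y),5,(210,130))
c2=lambda x,y:crop((x,y),4,(360,110))
print("cam",[-R.from_rotvec(CAM[n][1]).as_matrix().T@CAM[n][2] for n in CAM])
L=[onz('top',c1(*p),122.5) for p in [(165,62),(590,160),(520,495),(80,378)]]
L=np.array(L);print(L.round(1))
for a,b in [(0,1),(1,2),(2,3),(3,0)]: d=L[b]-L[a];print(np.hypot(*d[:2]).round(1),np.degrees(np.arctan2(d[1],d[0])).round(1))
S=np.array([onz('top',c1(*p),91) for p in [(323,255),(385,297),(262,355)]]);print("soap",S.round(1))
Q=np.array([onz('top',c2(*p),22) for p in [(123,329),(242,352),(208,530),(88,502)]]);print("rest",Q.round(1),Q.mean(0))
for a,b in [(0,1),(1,2),(2,3),(3,0)]: d=Q[b]-Q[a];print(np.hypot(*d[:2]).round(1),np.degrees(np.arctan2(d[1],d[0])).round(1))
print("wing",onz('top',c1(267,366),153.5),onz('top',c1(340,364),153.5),"disc",onz('top',c1(306,370),125))
E
```

```text
cam [array([   6.7798821 , -926.22873601,  979.7237564 ]), array([ 350.3929237 ,  -93.12939543, 1127.30643921])]
[[ 671.1  119.4  122.5]
 [ 617.2 -111.7  122.5]
 [ 436.4  -75.2  122.5]
 [ 497.3  158.2  122.5]]
237.3 -103.1
184.4 168.6
241.2 75.4
178.1 -12.6
soap [[5.711e+02 3.490e+01 9.100e+01]
 [5.476e+02 3.000e-01 9.100e+01]
 [5.151e+02 6.700e+01 9.100e+01]]
rest [[ 553.5 -297.1   22. ]
 [ 536.8 -383.3   22. ]
 [ 407.6 -354.2   22. ]
 [ 427.2 -268.9   22. ]] [ 481.25249496 -325.85880399   22.        ]
87.8 -100.9
132.5 167.3
87.6 77.1
129.4 -12.6
wing [499.44205234  54.57232156 153.5       ] [500.6423258  17.0995487 153.5      ] disc [501.7557797  38.2224209 125.       ]
```

```bash
python3 - <<'E'
from h import *
o=ctrl.get_obs();M=R.from_rotvec(o['orientation']).as_matrix();print("tool axes cols\n",M.round(3))
def T(c,yaw,P):
    P=np.array(P,float);a=np.radians(yaw);Rz=np.array([[np.cos(a),-np.sin(a),0],[np.sin(a),np.cos(a),0],[0,0,1]]);return P@Rz.T+np.array(c)
org=((556.5,22.5,0),-13.2);rest=((481.2,-325.9,0),-12.4)
lid=[(90,121,122.5),(90,-121,122.5),(-92,-121,122.5),(-92,121,122.5)]
base=[(90,120,0),(90,-120,0),(-90,-120,0),(-90,120,0)]
rt=[(65,44,22),(65,-44,22),(-65,-44,22),(-65,44,22)]
wing=[(-58,18,153.5),(-58,-18,153.5)]
for n,(x0,y0,x1,y1,s) in {'top':(200,120,440,260,3.3),'side':(215,130,435,320,3.1)}.items():
    im=cv2.imread(f"pics/{n}0.png")[y0:y1,x0:x1];im=cv2.resize(im,None,fx=s,fy=s,interpolation=cv2.INTER_CUBIC)
    for (c,yw),P,col in [(org,lid,(0,255,255)),(org,base,(255,255,0)),(rest,rt,(255,0,255)),(org,wing,(0,255,0))]:
        p=((proj(n,T(c,yw,P))-[x0,y0]+.5)*s).astype(np.int32);cv2.polylines(im,[p],True,col,1)
    cv2.imwrite(f"pics/ov_{n}.png",im);print(im.shape)
E
```

```text
tool axes cols
 [[-0.001  0.443  0.897]
 [-0.001  0.897 -0.443]
 [-1.    -0.001 -0.   ]]
(462, 792, 3)
(589, 682, 3)
```

View pics/ov_top.png

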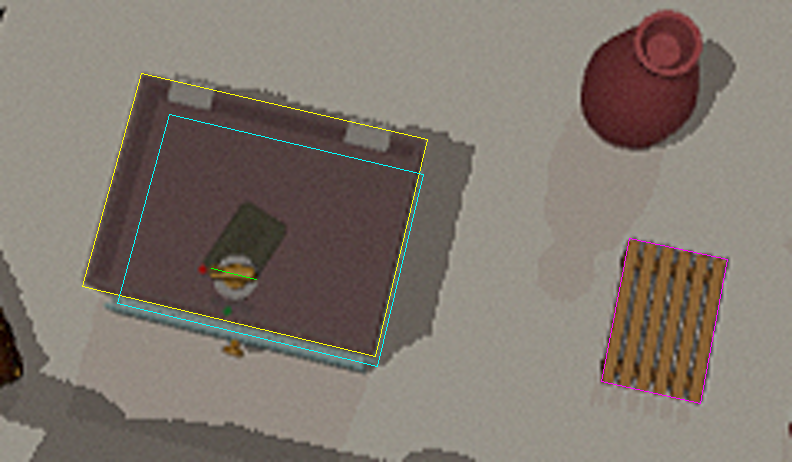

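View pics/ov_side.png

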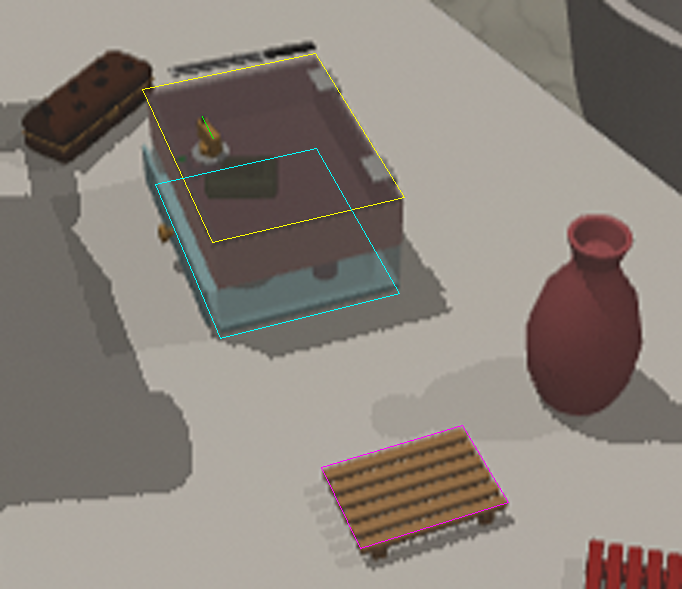

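Overlaid on both pictures, the lid and rest models fit to about 2 mm. The organiser is at (556.5, 22.5) with yaw -13.2°, the knob at (500, 36), and the rest at (481, -326) with yaw -12.4°. Moving over the knob.

```bash
python3 -m crank '[[[0,-0.023,0.027],[0,0,0],0.0878],[[0,-0.023,0.027],[0,0,0],0.0878],[[0,-0.023,0.027],[0,0,0],0.0878],[[0,-0.023,0.027],[0,0,0],0.0878],[[0,-0.023,0.027],[0,0,0],0.0878],[[0,-0.023,0.027],[0,0,0],0.0878],[[0,-0.023,0.027],[0,0,0],0.0878],[[0,-0.023,0.027],[0,0,0],0.0878]]'
python3 -m crank '[[[0,-0.023,0.027],[0,0,0],0.07],[[0,-0.023,0.027],[0,0,0],0.06],[[0,-0.023,0.027],[0,0,0],0.05],[[0,-0.023,0.027],[0,0,0],0.05],[[0,-0.023,0.027],[0,0,0],0.05],[[0,-0.023,0.027],[0,0,0],0.05],[[0,-0.023,0.027],[0,0,0],0.05],[[0,-0.023,0.027],[0,0,0],0.05]]'
python3 -m crank '[[[0,0,0],[0.12,0,0],0.05],[[0,0,0],[0.12,0,0],0.05],[[0,0,0],[0.12,0,0],0.05],[[0,0,0],[0.12,0,0],0.05],[[0,0,0],[0.12,0,0],0.05],[[0,0,0],[0.12,0,0],0.05],[[0,0,0],[0.12,0,0],0.05],[[0,0,0],[0.12,0,0],0.05]]'
python3 - <<'E'
from h import *
o=ctrl.get_obs();M=R.from_rotvec(o['orientation']).as_matrix();print(o['t'],o['qpos'].round(3),o['ee_pos'].round(1),M.round(3),o['width'])
d=vision.get_image('wrist');cv2.imwrite("pics/w1.png",d["img"])
E
```

```text
t: 0.82
ee_pos: [389.1, 298.1, 222.6]
orientation: [0.359, 1.541, -0.36]
ft_force: [0.5, -0.1, -0.6]
width: 87.9
t: 1.48
ee_pos: [501.4, 37.4, 222.6]
orientation: [0.36, 1.541, -0.36]
ft_force: [0.7, 0.8, 0.5]
width: 50.1
t: 2.15
ee_pos: [500.9, 39.1, 222.5]
orientation: [1.101, 1.275, -1.101]
ft_force: [-0.6, -0.3, 0.4]
width: 50.1
2.15 [ 0.054  0.244  1.897 -0.     1.002 -0.092] [500.9  39.1 222.5] [[-0.     0.989  0.146]
 [-0.     0.146 -0.989]
 [-1.    -0.    -0.   ]] 50.144620963825446
```

View pics/w1.png

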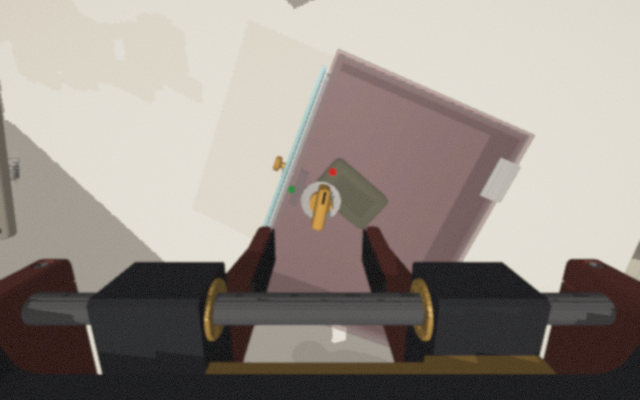

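The wrist picture shows the wing from about (326,187) to (317,229), the red mark at (333,172) and the green mark at (291,189). Measuring it.

```bash
cat >> h.py <<'E'
WK=np.array([[304.35086457,0,318.22099789],[0,304.35086457,197.42526437],[0,0,1]])
HE=np.array([[8.23357764e-04,-2.66657790e-01,9.63790924e-01,-161.287696],[9.99999631e-01,-1.67980219e-05,-8.58938139e-04,-0.512877744],[2.45232327e-04,9.63791276e-01,2.66657677e-01,-72.48231],[0,0,0,1]])
def wonz(p,z,o):
    M=R.from_rotvec(o['orientation']).as_matrix()
    c=M@HE[:3,3]+o['ee_pos']; d=M@HE[:3,:3]@np.linalg.inv(WK)@np.array([p[0],p[1],1.]);return c+d*(z-c[2])/d[2]
E
python3 - <<'E'
import cv2
im=cv2.imread("pics/w1.png")[150:250,265:400];cv2.imwrite("pics/w1c.png",cv2.resize(im,None,fx=5,fy=5,interpolation=cv2.INTER_CUBIC))
E
```

```text
(no output)
```

View pics/w1c.png

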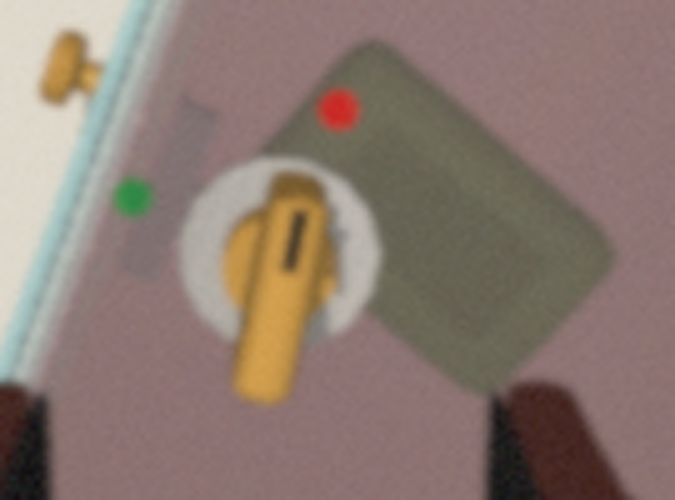

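```bash
python3 - <<'E'
from h import *
o=ctrl.get_obs();f=lambda x,y:crop((x,y),5,(265,150))
a=wonz(f(300,195),153.5,o);b=wonz(f(263,398),153.5,o);print(a,b,(a+b)/2,np.linalg.norm(a-b),np.degrees(np.arctan2(*(a-b)[1::-1])))
print("disc",wonz(f(281,255),125.5,o),"red",wonz(f(338,109),122.5,o),"green",wonz(f(133,197),122.5,o))
S=np.array([wonz(f(*p),91,o) for p in [(375,38),(613,258),(487,393)]]);print("soap corners",S.round(1),np.linalg.norm(S[0]-S[1]),np.linalg.norm(S[1]-S[2]))
d=S[1]-S[0];print(np.degrees(np.arctan2(d[1],d[0])), (S[0]+S[2])/2)
E
```

```text
[502.94688482  55.4232016  153.5       ] [501.87769705  21.15964796 153.5       ] [502.41229094  38.29142478 153.5       ] 34.280231487782586 88.21267591179964
disc [502.70740995  37.43066716 125.5       ] red [508.96089457  64.12997609 122.5       ] green [475.43343339  43.51945038 122.5       ]
soap corners [[516.2  73.2  91. ]
 [570.3  36.2  91. ]
 [550.4   4.3  91. ]] 65.53704880396268 37.62140013974333
-34.34064749829013 [533.26855847  38.74367932  91.        ]
```

```bash
python3 -m crank '[[[0.01,0.0005,0.002],[0.078,0,0],0.05],[[0.015,0,0],[0.078,0,0],0.05],[[0.015,0,0],[0,0,0],0.05],[[0.015,0,0],[0,0,0],0.05],[[0.015,0,0],[0,0,0],0.05],[[0.012,0,0],[0,0,0],0.05],[[0.01,0,0],[0,0,0],0.05],[[0,0,0],[0,0,0],0.05]]'
python3 - <<'E'
from h import *
o=ctrl.get_obs();M=R.from_rotvec(o['orientation']).as_matrix();print(o['t'],o['ee_pos'].round(1),M.round(3)[:,1])
d=vision.get_image('wrist');cv2.imwrite("pics/w2.png",d["img"])
E
```

```text
t: 2.87
ee_pos: [500.6, 37.1, 128.9]
orientation: [1.209, 1.21, -1.213]
ft_force: [0.1, 0.2, -0.6]
width: 49.7
2.8667 [500.6  37.1 128.9] [ 1.    -0.002 -0.003]
```

View pics/w2.png

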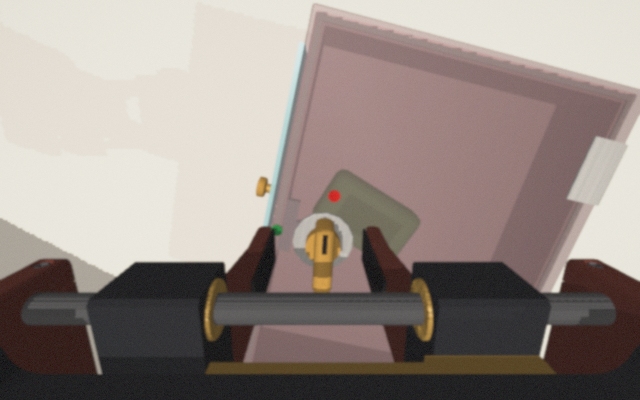

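The jaws straddle the wing, which is centred near (321,255). The boss reaches 131.5 mm, so I raise 4 mm before closing.

```bash
python3 -m crank '[[[-0.0045,0,0],[0,0,0],0.05],[[0,0,0],[0,0,0],0.03],[[0,0,0],[0,0,0],0.0],[[0,0,0],[0,0,0],0.0],[[0,0,0],[0,0,0],0.0],[[0,0,0],[0,0,0],0],[[0,0,0],[0,0,0],0],[[0,0,0],[0,0,0],0]]'
```

```text
t: 3.58
ee_pos: [503.0, 37.3, 135.4]
orientation: [1.214, 1.206, -1.21]
ft_force: [5.3, -0.4, -0.5]
width: 9.9
```

```bash
python3 -m crank '[[[0,0,0],[0,0,0],0.02],[[0,0.0025,0],[0,0,0],0.02],[[0.0025,0,0],[0,0,0],0.02],[[0,0,0],[0,0,0],0.02],[[0,0,0],[0,0,0],0.0],[[0,0,0],[0,0,0],0],[[0,0,0],[0,0,0],0],[[0,0,0],[0,0,0],0]]'
```

```text
t: 4.25
ee_pos: [503.2, 37.2, 133.5]
orientation: [1.211, 1.209, -1.214]
ft_force: [-7.1, 0.5, 15.6]
width: 9.7
```

```bash
python3 -m crank '[[[-0.0015,0,0],[0,0,0],0],[[0,0,0],[-0.08,0,0],0],[[0,0,0],[-0.11,0,0],0],[[0,0,0],[-0.11,0,0],0],[[0,0,0],[-0.11,0,0],0],[[0,0,0],[-0.11,0,0],0],[[0,0,0],[-0.11,0,0],0],[[0,0,0],[-0.11,0,0],0]]'
python3 - <<'E'
from h import *
o=ctrl.get_obs();M=R.from_rotvec(o['orientation']).as_matrix();print(o['t'],o['ee_pos'].round(1),M.round(3),o['ft_force'],o['moment'],o['qpos'])
E
```

```text
t: 4.92
ee_pos: [503.2, 37.2, 133.7]
orientation: [0.648, 1.474, -0.649]
ft_force: [-2.5, 1.1, 2.2]
width: 9.8
4.9167 [503.2  37.2 133.7] [[-0.003  0.738  0.675]
 [ 0.     0.675 -0.738]
 [-1.    -0.002 -0.002]] [-2.51586204  1.06822581  2.19797365] [ 0.0459175   0.50334048 -0.09307429] [ 5.01237588e-02  3.80787664e-01  1.95537717e+00  2.52332900e-04
  8.08022462e-01 -6.91294853e-01]
```

```bash
python3 -m crank '[[[0,0,0],[-0.1,0,0],0],[[0,0,0],[-0.1,0,0],0],[[0,0,0],[-0.1,0,0],0],[[0,0,0],[-0.1,0,0],0],[[0,0,0],[-0.09,0,0],0],[[0,0,0],[-0.09,0,0],0],[[0,0,0],[0,0,0],0],[[0,0,0],[0,0,0],0]]'
python3 - <<'E'
from h import *
o=ctrl.get_obs();M=R.from_rotvec(o['orientation']).as_matrix();print(o['t'],o['ee_pos'].round(1),np.degrees(np.arctan2(M[1,1],M[0,1])),o['ft_force'],o['moment'],o['qpos'])
d=vision.get_image('wrist');cv2.imwrite("pics/w3.png",d["img"])
E
```

```text
t: 5.58
ee_pos: [503.2, 37.3, 133.7]
orientation: [0.202, 1.564, -0.202]
ft_force: [-4.1, 0.8, 1.6]
width: 9.7
5.5833 [503.2  37.3 133.7] 75.25654800553444 [-4.0593641   0.82722615  1.6265255 ] [0.22983742 0.67191951 0.11620625] [ 5.02231121e-02  3.80806114e-01  1.95536236e+00  1.80525515e-04
  8.07958166e-01 -1.26337555e+00]
```

View pics/w3.png

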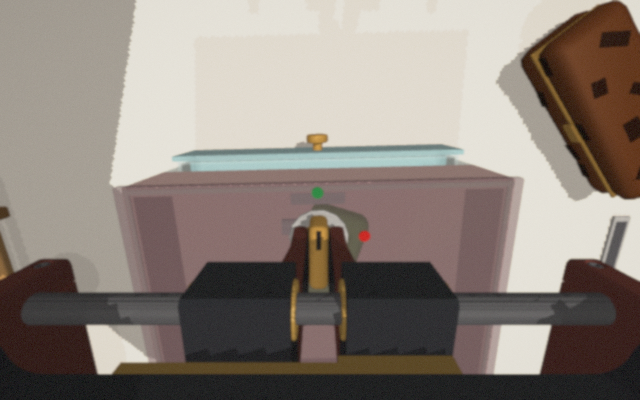

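The wing now points at the green mark (318,192) and lies square to the front edge, so the latch is open (about 1.5 rad). Next I work out the swing.

```bash
python3 - <<'E'
import numpy as np
def tcp(t,p): return np.array([-148*np.cos(t)+27*np.sin(t)-10*np.sin(p),148*np.sin(t)+27*np.cos(t)-10*np.cos(p)])
N=24;th=np.linspace(0,1.68,N+1);ph=np.minimum(th/.07*.05,.4)
for i in range(N):
    d=tcp(th[i+1],ph[i+1])-tcp(th[i],ph[i]);p=ph[i]
    print(i,th[i+1].round(2),(d@[-np.sin(p),-np.cos(p)]/1000).round(4),(d@[np.cos(p),-np.sin(p)]/1000).round(4),(ph[i+1]-p).round(3))
E
```

```text
0 0.07 -0.0103 0.0018 0.05
1 0.14 -0.0103 0.002 0.05
2 0.21 -0.0102 0.0022 0.05
3 0.28 -0.0101 0.0024 0.05
4 0.35 -0.0101 0.0026 0.05
5 0.42 -0.01 0.0028 0.05
6 0.49 -0.01 0.003 0.05
7 0.56 -0.0099 0.0032 0.05
8 0.63 -0.0098 0.0039 0.0
9 0.7 -0.0095 0.0045 0.0
10 0.77 -0.0092 0.0052 0.0
11 0.84 -0.0088 0.0058 0.0
12 0.91 -0.0083 0.0064 0.0
13 0.98 -0.0079 0.007 0.0
14 1.05 -0.0074 0.0075 0.0
15 1.12 -0.0068 0.008 0.0
16 1.19 -0.0062 0.0085 0.0
17 1.26 -0.0056 0.0089 0.0
18 1.33 -0.005 0.0093 0.0
19 1.4 -0.0043 0.0096 0.0
20 1.47 -0.0037 0.0099 0.0
21 1.54 -0.003 0.0101 0.0
22 1.61 -0.0022 0.0103 0.0
23 1.68 -0.0015 0.0104 0.0
```

```bash
python3 -m crank '[[[-0.0103,0,0.0018],[-0.02,0.05,0],0],[[-0.0103,0,0.002],[0,0.05,0],0],[[-0.0102,0,0.0022],[0,0.05,0],0],[[-0.0101,0,0.0024],[0,0.05,0],0],[[-0.0101,0,0.0026],[0,0.05,0],0],[[-0.01,0,0.0028],[0,0.05,0],0],[[-0.01,0,0.003],[0,0.05,0],0],[[-0.0099,0,0.0032],[0,0.05,0],0]]'
python3 - <<'E'
from h import *
o=ctrl.get_obs();M=R.from_rotvec(o['orientation']).as_matrix();print(o['t'],o['ee_pos'].round(1),M.round(3),o['ft_force'],o['moment'],o['qpos'])
d=vision.get_image('side');cv2.imwrite("pics/s4.png",d["img"])
d=vision.get_image('wrist');cv2.imwrite("pics/w4.png",d["img"])
E
```

```text
t: 6.3
ee_pos: [534.9, 29.7, 208.9]
orientation: [0.234, 1.968, -0.155]
ft_force: [-5.4, 3.3, -4.7]
width: 9.8
6.3 [534.9  29.7 208.9] [[-0.386  0.235  0.892]
 [ 0.092  0.972 -0.216]
 [-0.918 -0.001 -0.397]] [-5.38141328  3.32424367 -4.6754182 ] [ 0.40787812  0.71702643 -0.03323851] [-0.01641599  0.50872995  1.58963079  0.08673003  1.44290162 -1.37864585]
```

View pics/s4.png

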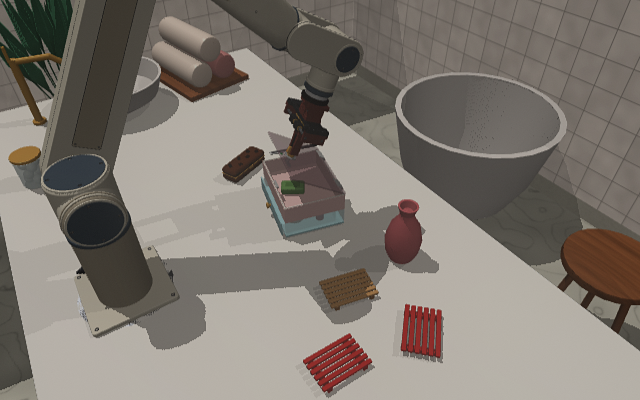

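View pics/w4.png

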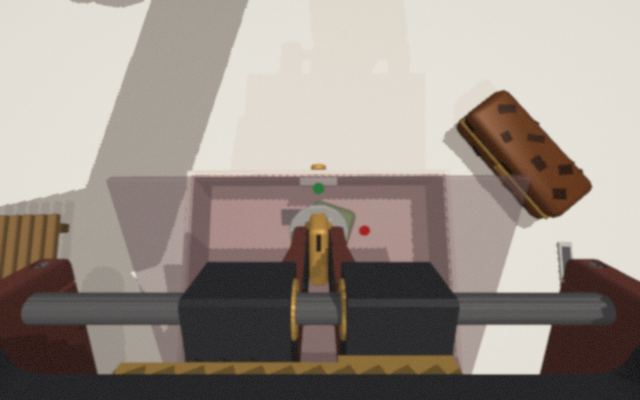

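The lid is rising with the wing still held, and the soap is visible in the box in the side picture. I continue.

```bash
python3 -m crank '[[[-0.0098,0,0.0039],[0,0,0],0],[[-0.0095,0,0.0045],[0,0,0],0],[[-0.0092,0,0.0052],[0,0,0],0],[[-0.0088,0,0.0058],[0,0,0],0],[[-0.0083,0,0.0064],[0,0,0],0],[[-0.0079,0,0.007],[0,0,0],0],[[-0.0074,0,0.0075],[0,0,0],0],[[-0.0068,0,0.008],[0,0,0],0]]'
python3 - <<'E'
from h import *
o=ctrl.get_obs();M=R.from_rotvec(o['orientation']).as_matrix();print(o['t'],o['ee_pos'].round(1),M.round(3)[:,0],o['ft_force'],o['moment'],o['qpos'])
d=vision.get_image('side');cv2.imwrite("pics/s5.png",cv2.resize(d["img"][60:260,200:440],None,fx=3,fy=3))
E
```

```text
t: 7.07
ee_pos: [604.5, 13.2, 252.3]
orientation: [0.233, 1.965, -0.155]
ft_force: [-5.8, 1.2, -2.3]
width: 9.9
7.0667 [604.5  13.2 252.3] [-0.383  0.092 -0.919] [-5.84716747  1.18032483 -2.34766749] [ 0.36481709  0.92336381 -0.07167675] [-0.03745257  0.56420206  1.38510341  0.07726671  1.5894352  -1.38542337]
```

View pics/s5.png

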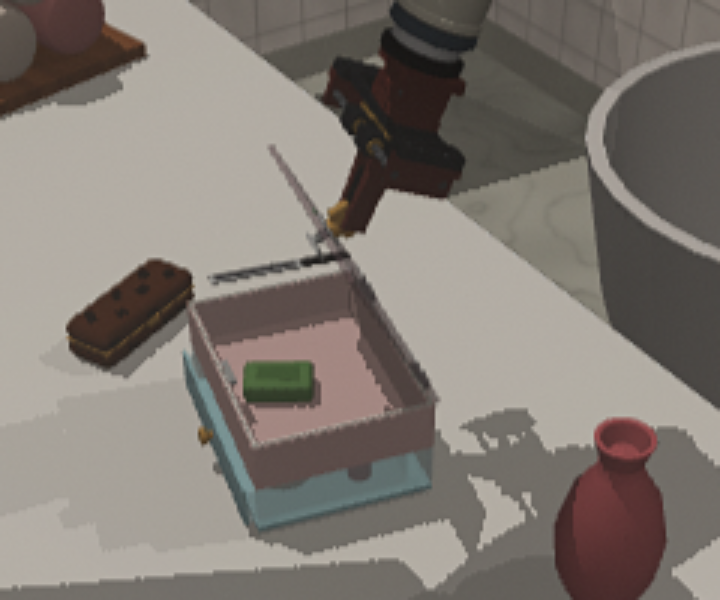

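```bash
python3 -m crank '[[[-0.0062,0,0.0085],[0,0,0],0],[[-0.0056,0,0.0089],[0,0,0],0],[[-0.005,0,0.0093],[0,0,0],0],[[-0.0043,0,0.0096],[0,0,0],0],[[-0.0037,0,0.0099],[0,0,0],0],[[-0.003,0,0.0101],[0,0,0],0],[[-0.0022,0,0.0103],[0,0,0],0],[[-0.0015,0,0.0104],[0,0,0],0]]'
python3 - <<'E'
from h import *
o=ctrl.get_obs();M=R.from_rotvec(o['orientation']).as_matrix();print(o['t'],o['ee_pos'].round(1),M.round(3)[:,0],o['ft_force'],o['moment'],o['qpos'])
d=vision.get_image('side');cv2.imwrite("pics/s6.png",cv2.resize(d["img"][60:260,200:440],None,fx=3,fy=3))
E
```

```text
t: 7.78
ee_pos: [686.6, -6.3, 252.7]
orientation: [0.233, 1.961, -0.154]
ft_force: [-4.0, 1.2, 6.3]
width: 9.3
7.7833 [686.6  -6.3 252.7] [-0.379  0.091 -0.921] [-3.9962107   1.18116401  6.28667807] [ 0.38467695  1.11123619 -0.02947448] [-0.05773985  0.69316422  1.15605302  0.06981392  1.68712074 -1.3977751 ]
```

View pics/s6.png

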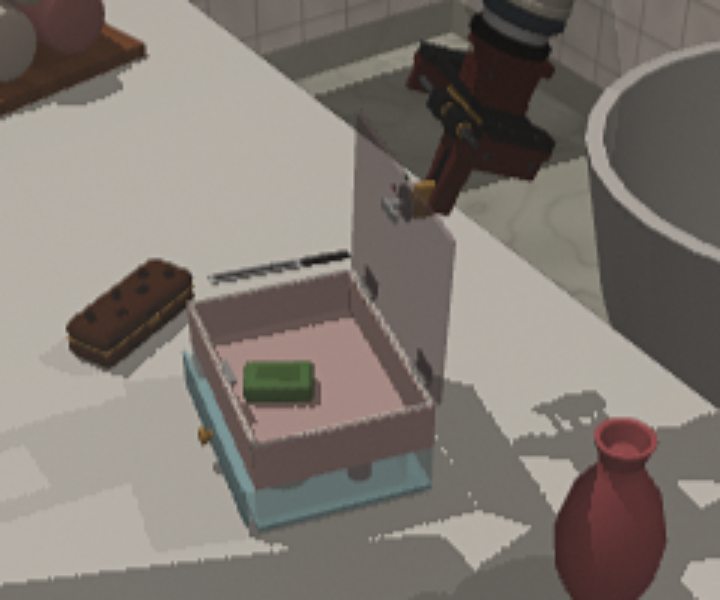

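The lid now stands just past upright, as predicted (about 1.65 rad). I release and retreat along the tool.

```bash
python3 -m crank '[[[0,0,0],[0,0,0],0.03],[[0,0,0],[0,0,0],0.03],[[0,0,0],[0,0,0],0.03],[[-0.01,0,0],[0,0,0],0.03],[[-0.02,0,0],[0,0,0],0.03],[[-0.02,0,0],[0,0,0],0.03],[[-0.03,0,0],[0,0,0],0.04],[[-0.03,0,0],[0,0,0],0.05]]'
python3 - <<'E'
from h import *
o=ctrl.get_obs();M=R.from_rotvec(o['orientation']).as_matrix();print(o['t'],o['ee_pos'].round(1),M.round(3)[:,0],o['ft_force'],o['moment'],o['qpos'])
d=vision.get_image('side');cv2.imwrite("pics/s7f.png",d["img"]);cv2.imwrite("pics/s7.png",cv2.resize(d["img"][60:260,200:440],None,fx=3,fy=3))
E
```

```text
t: 8.5
ee_pos: [728.4, -16.6, 354.8]
orientation: [0.232, 1.961, -0.153]
ft_force: [0.7, -0.3, 0.5]
width: 40.1
8.5 [728.4 -16.6 354.8] [-0.379  0.091 -0.921] [ 0.71124292 -0.32103987  0.45322757] [-0.08803785 -0.13852506 -0.04293764] [-0.06693133  0.70792255  0.90996333  0.06950793  1.91828007 -1.39197782]
```

View pics/s7.png

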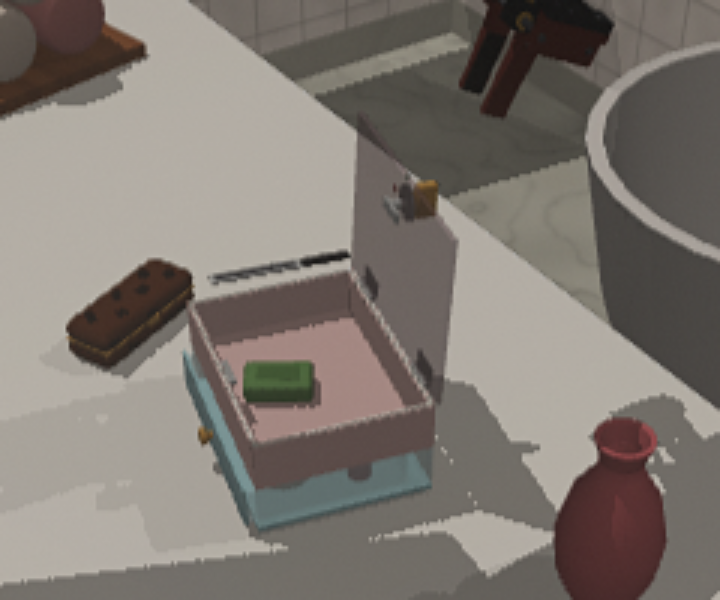

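```bash
python3 - <<'E'
from h import *
a=np.radians(-13.2);ux=np.array([np.cos(a),np.sin(a),0]);uy=np.array([-np.sin(a),np.cos(a),0]);H=np.array([556.5,22.5,116.5])+90*ux
for c in [(358,113),(457,238),(437,403)]: print(np.round(crop(c,3,(200,60)),1))
for th in [1.5,1.57,1.65,1.7,1.75]:
    d=-np.cos(th)*ux+np.array([0,0,np.sin(th)]);n=np.sin(th)*ux+np.array([0,0,np.cos(th)])
    print(th,proj('side',[H+182*d+121*uy,H+182*d-121*uy+0*n,H-121*uy]).round(1).tolist())
c=lambda x,y:crop((x,y),3,(200,60))
S=np.array([onz('side',c(*p),91) for p in [(244,364),(314,362),(314,388),(243,388)]]);print(S.round(1),S.mean(0))
E
```

```text
[319.   97.3]
[352. 139.]
[345.3 194. ]
1.5 [[311.6, 97.9], [342.5, 141.8], [344.8, 194.7]]
1.57 [[315.7, 97.0], [347.2, 140.7], [344.8, 194.7]]
1.65 [[320.4, 96.3], [352.4, 139.8], [344.8, 194.7]]
1.7 [[323.3, 96.1], [355.6, 139.4], [344.8, 194.7]]
1.75 [[326.1, 96.0], [358.8, 139.2], [344.8, 194.7]]
[[510.5  65.4  91. ]
 [571.   29.5  91. ]
 [549.6  -5.3  91. ]
 [491.   33.1  91. ]] [530.52901766  30.69776317  91.        ]
```

The lid projects to 1.63 rad, past upright. The soap is at about (531,35) with yaw about -32°. Next I straighten the tool and fly back over the lid.

```bash
python3 -m crank '[[[-0.01,0,0],[0,-0.1,0],0.05],[[0,0,0],[0,-0.1,0],0.06],[[0,0,0],[0,-0.1,0],0.07],[[0,0,0],[0,-0.1,0],0.075],[[0,0,0],[0.11,0,0],0.075],[[0,0,0],[0.11,0,0],0.075],[[0,0,0],[0.11,0,0],0.075],[[0,0,0],[0,0,0],0.075]]'
python3 -m crank '[[[0,-0.008,-0.028],[0,0,0],0.075],[[0,-0.008,-0.028],[0,0,0],0.075],[[0,-0.008,-0.028],[0,0,0],0.075],[[0,-0.008,-0.028],[0,0,0],0.075],[[0,-0.008,-0.028],[0,0,0],0.075],[[0,-0.008,-0.028],[0,0,0],0.075],[[0,-0.008,-0.028],[0,0,0],0.075],[[0,0,0],[0,0,0],0.075]]'
python3 - <<'E'
from h import *
o=ctrl.get_obs();M=R.from_rotvec(o['orientation']).as_matrix();print(o['t'],o['ee_pos'].round(1),M.round(3),o['qpos'].round(2))
d=vision.get_image('wrist');cv2.imwrite("pics/w8.png",d["img"])
d=vision.get_image('top');cv2.imwrite("pics/t8.png",cv2.resize(d["img"][110:260,200:440],None,fx=3.2,fy=3.2,interpolation=cv2.INTER_CUBIC))
E
```

```text
t: 9.22
ee_pos: [732.0, -17.4, 363.6]
orientation: [0.446, 1.523, -0.445]
ft_force: [-0.1, -0.1, -1.3]
width: 75.1
t: 9.88
ee_pos: [532.6, 41.1, 363.2]
orientation: [0.44, 1.527, -0.439]
ft_force: [0.9, 0.2, 0.9]
width: 75.0
9.8833 [532.6  41.1 363.2] [[-0.001  0.532  0.847]
 [ 0.001  0.847 -0.532]
 [-1.     0.    -0.001]] [ 0.05  0.15  1.67  0.    1.32 -0.96]
```

View pics/w8.png

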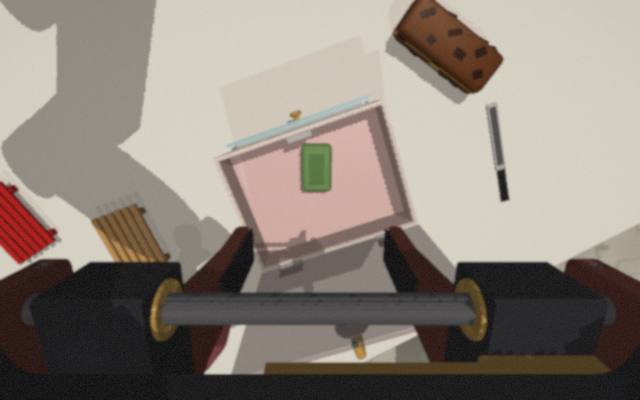

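View pics/t8.png

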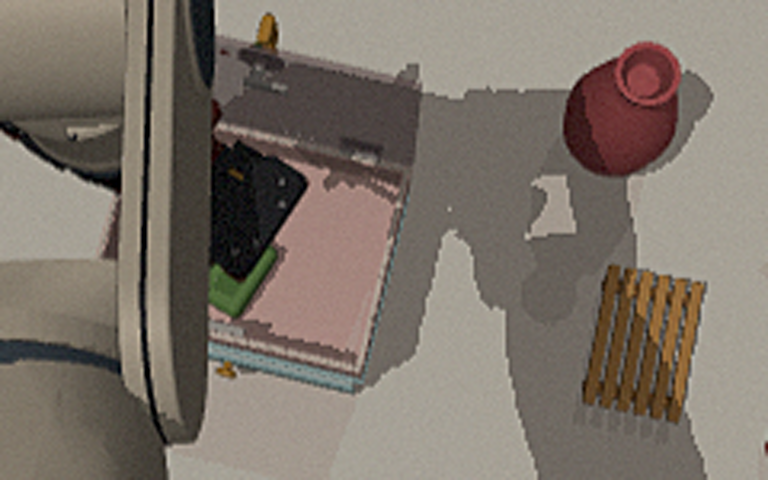

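The wrist picture shows the green bar squarely aligned at columns 301–332, rows 144–192. The lid is open and the knob is at (359,348).

```bash
python3 - <<'E'
import cv2
im=cv2.imread("pics/w8.png")[130:205,280:355];cv2.imwrite("pics/w8c.png",cv2.resize(im,None,fx=7,fy=7,interpolation=cv2.INTER_CUBIC))
E
```

```text
(no output)
```

View pics/w8c.png

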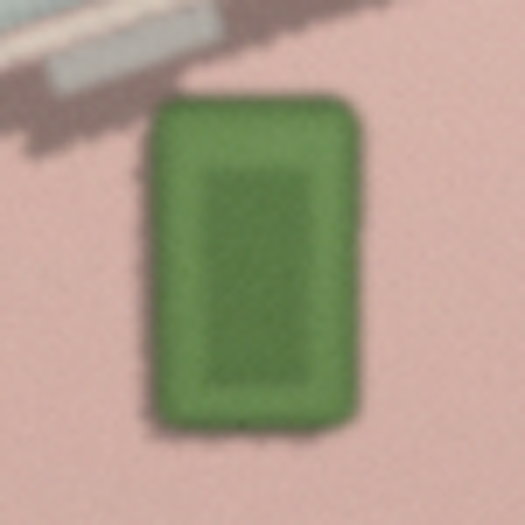

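```bash
python3 - <<'E'
from h import *
o=ctrl.get_obs();M=R.from_rotvec(o['orientation']).as_matrix();f=lambda x,y:crop((x,y),7,(280,130))
P=np.array([wonz(f(*p),z,o) for p,z in [((152,265),91),((358,265),91),((257,97),91),((257,430),89)]])
print(P.round(1)); print(np.linalg.norm(P[0]-P[1]),np.linalg.norm(P[2]-P[3]))
c=wonz(f(256,277),91,o);print(c,M.T@(c-o['ee_pos']))
print("strike",[wonz(f(*p),113,o).round(1) for p in [(58,80),(215,20)]])
E
```

```text
[[526.   17.6  91. ]
 [548.6  53.5  91. ]
 [508.6  54.2  91. ]
 [567.5  16.9  89. ]]
42.373995316577144 69.74903323363677
[539.51060475  34.39862028  91.        ] [272.59823346  -3.88607324   5.24500432]
strike [array([483.9,  25. , 113. ]), array([490.5,  56.4, 113. ])]
```

```bash
python3 -m crank '[[[0.025,-0.0027,0.006],[0,0,0],0.075],[[0.035,0,0],[0,0,0],0.075],[[0.035,0,0],[0,0,0],0.075],[[0.035,0,0],[0,0,0],0.075],[[0.035,0,0],[0,0,0],0.075],[[0.035,0,0],[0,0,0],0.075],[[0.03,0,0],[0,0,0],0.075],[[0,0,0],[0,0,0],0.075]]'
python3 - <<'E'
from h import *
o=ctrl.get_obs();M=R.from_rotvec(o['orientation']).as_matrix();print(o['t'],o['ee_pos'].round(1),M[:,1].round(3),o['ft_force'])
d=vision.get_image('wrist');cv2.imwrite("pics/w9.png",d["img"])
E
```

```text
t: 10.65
ee_pos: [537.7, 34.2, 126.9]
orientation: [0.44, 1.534, -0.444]
ft_force: [-0.7, 0.8, -1.0]
width: 74.5
10.65 [537.7  34.2 126.9] [ 0.534  0.845 -0.005] [-0.65856844  0.81930355 -0.96981567]
```

View pics/w9.png

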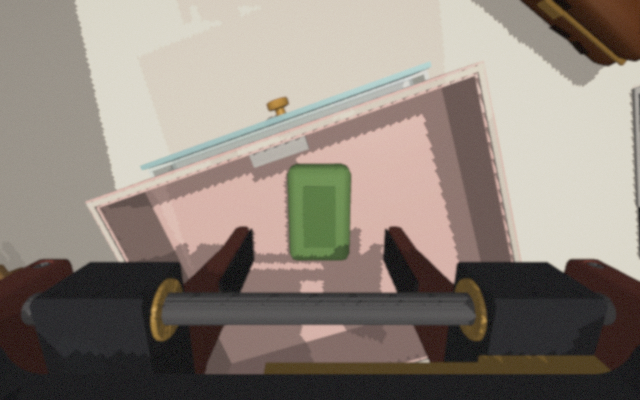

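```bash
python3 - <<'E'
from h import *
o=ctrl.get_obs();M=R.from_rotvec(o['orientation']).as_matrix()
for p in [(319,212),(288,212),(350,212),(319,164),(319,259)]:
    c=wonz(p,90,o);print(c.round(1),(M.T@(c-o['ee_pos'])).round(1))
E
```

```text
[533.6  37.6  90. ] [39.8 -0.2 -6.3]
[522.1  19.4  90. ] [ 39.9 -21.7  -6.3]
[545.1  55.8  90. ] [39.8 21.4 -6.3]
[505.2  55.5  90. ] [ 40.   -0.2 -39.9]
[563.8  18.5  90. ] [39.7 -0.1 29.5]
```

```bash
python3 -m crank '[[[0.015,0,-0.005],[0,0,0],0.075],[[0.018,0,0],[0,0,0],0.075],[[0.015,0,0],[0,0,0],0.075],[[0.005,0,0],[0,0,0],0.075],[[0,0,0],[0,0,0],0.075],[[0,0,0],[0,0,0],0.075],[[0,0,0],[0,0,0],0.075],[[0,0,0],[0,0,0],0.075]]'
```

```text
t: 11.37
ee_pos: [537.1, 37.5, 80.9]
orientation: [0.443, 1.523, -0.441]
ft_force: [0.7, 0.1, 0.0]
width: 75.2
```

```bash
python3 -m crank '[[[0.008,0,0],[0,0,0],0.075],[[0,0,0],[0,0,0],0.075],[[0,0,0],[0,0,0],0.075],[[0,0,0],[0,0,0],0.075],[[0,0,0],[0,0,0],0.075],[[0,0,0],[0,0,0],0.075],[[0,0,0],[0,0,0],0.075],[[0,0,0],[0,0,0],0.075]]'
python3 - <<'E'
from h import *
o=ctrl.get_obs();M=R.from_rotvec(o['orientation']).as_matrix();print(o['t'],o['ee_pos'].round(1),M[:,1].round(3),o['ft_force'])
d=vision.get_image('wrist');cv2.imwrite("pics/w10.png",d["img"])
for p in [(280,212),(360,212)]:
    c=wonz(p,90,o);print(c.round(1),(M.T@(c-o['ee_pos'])).round(1))
E
```

```text
t: 12.03
ee_pos: [536.0, 37.5, 71.6]
orientation: [0.443, 1.525, -0.442]
ft_force: [0.1, -0.9, 0.1]
width: 74.6
12.0333 [536.   37.5  71.6] [0.535 0.845 0.001] [ 0.06053444 -0.92855879  0.07763564]
[504.1  34.6  90. ] [-18.4 -19.5 -25.5]
[525.2  68.   90. ] [-18.4  20.  -25.5]
```

View pics/w10.png

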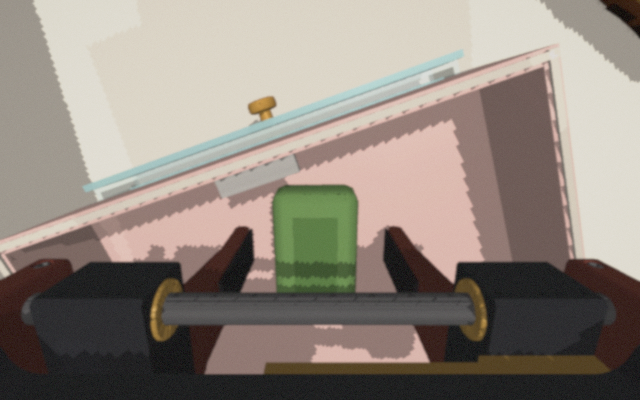

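```bash
python3 - <<'E'
from h import *
o=ctrl.get_obs();M=R.from_rotvec(o['orientation']).as_matrix()
for p in [(316,186),(316,292),(273,235),(357,235)]:
    c=wonz(p,90,o);print(c.round(1),(M.T@(c-o['ee_pos'])).round(1))
E
```

```text
[502.4  56.8  90. ] [-18.4  -1.7 -38.7]
[551.4  25.6  90. ] [-18.4  -1.8  19.4]
[512.2  24.8  90. ] [-18.4 -23.5 -13.3]
[534.9  60.6  90. ] [-18.4  18.9 -13.3]
```

```bash
python3 -m crank '[[[0,-0.002,-0.003],[0,0,0],0.075],[[0,0,0],[0,0,0],0.06],[[0,0,0],[0,0,0],0.03],[[0,0,0],[0,0,0],0.03],[[0,0,0],[0,0,0],0.03],[[0,0,0],[0,0,0],0.03],[[0,0,0],[0,0,0],0.03],[[0,0,0],[0,0,0],0.03]]'
python3 -m crank '[[[-0.005,0,0],[0,0,0],0.03],[[-0.01,0,0],[0,0,0],0.03],[[-0.02,0,0],[0,0,0],0.03],[[-0.02,0,0],[0,0,0],0.03],[[-0.025,0,0],[0,0,0],0.03],[[-0.025,0,0],[0,0,0],0.03],[[-0.02,0,0],[0,0,0],0.03],[[-0.02,0,0],[0,0,0],0.03]]'
python3 - <<'E'
from h import *
o=ctrl.get_obs();M=R.from_rotvec(o['orientation']).as_matrix();print(o['t'],o['ee_pos'].round(1),M.round(3),o['ft_force'])
d=vision.get_image('wrist');cv2.imwrite("pics/w11.png",d["img"])
d=vision.get_image('side');cv2.imwrite("pics/s11.png",cv2.resize(d["img"][60:260,200:440],None,fx=3,fy=3))
E
```

```text
t: 12.75
ee_pos: [532.5, 37.5, 71.6]
orientation: [0.443, 1.525, -0.442]
ft_force: [0.7, 0.2, -0.7]
width: 43.9
t: 13.42
ee_pos: [532.4, 37.4, 218.8]
orientation: [0.443, 1.524, -0.442]
ft_force: [0.2, 0.8, -1.2]
width: 43.6
13.4167 [532.4  37.4 218.8] [[ 0.001  0.535  0.845]
 [ 0.001  0.845 -0.535]
 [-1.     0.001  0.001]] [ 0.23893711  0.83164858 -1.2440776 ]
```

View pics/w11.png

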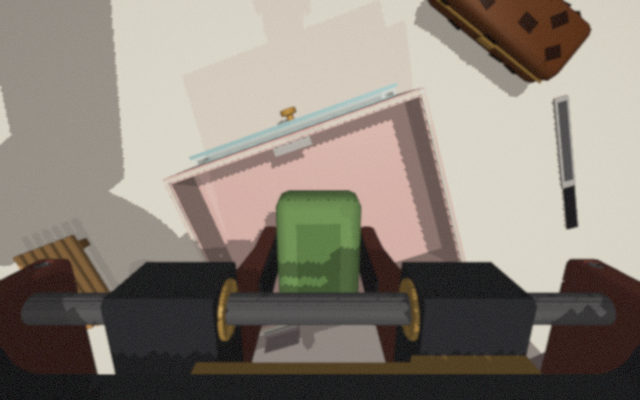

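View pics/s11.png

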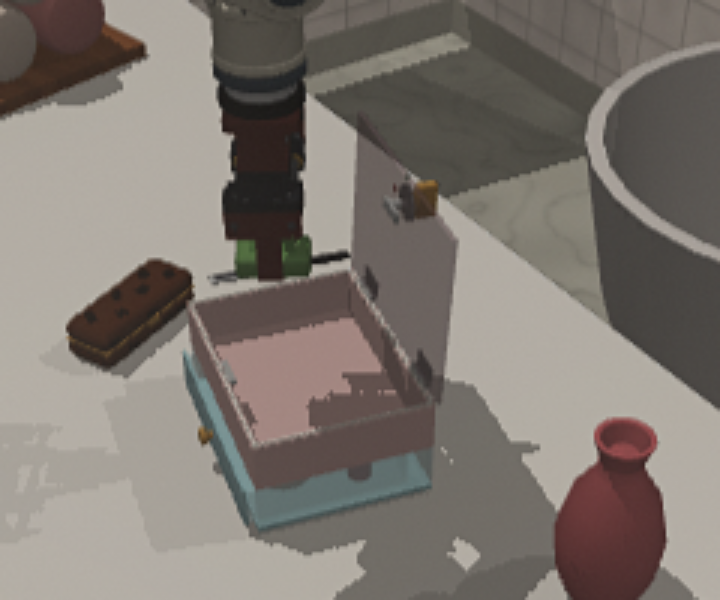

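The soap is held (43.6 mm wide) and lifted, and the box is empty. Moving to the rest.

```bash
python3 -m crank '[[[0,-0.01,0.0045],[0,0,0],0.03],[[0,-0.022,0.01],[0,0,0],0.03],[[0,-0.022,0.01],[0,0,0],0.03],[[0,-0.022,0.01],[0,0,0],0.03],[[0,-0.022,0.01],[0,0,0],0.03],[[0,-0.022,0.01],[0,0,0],0.03],[[0,-0.022,0.01],[0,0,0],0.03],[[0,-0.022,0.01],[0,0,0],0.03]]'
python3 -m crank '[[[0,-0.022,0.01],[0,0,0],0.03],[[0,-0.022,0.01],[0,0,0],0.03],[[0,-0.022,0.01],[0,0,0],0.03],[[0,-0.022,0.01],[0,0,0],0.03],[[0,-0.022,0.01],[0,0,0],0.03],[[0,-0.022,0.01],[0,0,0],0.03],[[0,-0.022,0.01],[0,0,0],0.03],[[0,-0.016,0.007],[0,0,0],0.03]]'
python3 -m crank '[[[0,0,0],[-0.07,0,0],0.03],[[0,0,0],[-0.07,0,0],0.03],[[0,0,0],[-0.07,0,0],0.03],[[0,0,0],[-0.07,0,0],0.03],[[0,0,0],[-0.067,0,0],0.03],[[0,0,0],[0,0,0],0.03],[[0,0,0],[0,0,0],0.03],[[0,0,0],[0,0,0],0.03]]'
python3 - <<'E'
from h import *
o=ctrl.get_obs();M=R.from_rotvec(o['orientation']).as_matrix();print(o['t'],o['ee_pos'].round(1),np.degrees(np.arctan2(M[1,1],M[0,1])))
d=vision.get_image('wrist');cv2.imwrite("pics/w12.png",d["img"])
d=vision.get_image('side');cv2.imwrite("pics/s12.png",cv2.resize(d["img"][130:330,250:470],None,fx=3,fy=3))
T=np.array([481.2,-325.9,22])
print(M.T@(T-o['ee_pos']))
E
```

```text
t: 14.18
ee_pos: [505.7, -142.5, 214.8]
orientation: [0.443, 1.528, -0.442]
ft_force: [0.9, 0.8, -1.3]
width: 43.9
t: 14.85
ee_pos: [479.7, -327.7, 214.5]
orientation: [0.444, 1.528, -0.443]
ft_force: [0.4, 0.6, -1.7]
width: 44.0
t: 15.52
ee_pos: [480.8, -325.8, 215.5]
orientation: [0.174, 1.565, -0.172]
ft_force: [0.4, 0.4, -1.2]
width: 43.4
15.5167 [ 480.8 -325.8  215.5] 77.39917551520251
[193.45831188  -0.21647367   0.66381689]
```

View pics/w12.png

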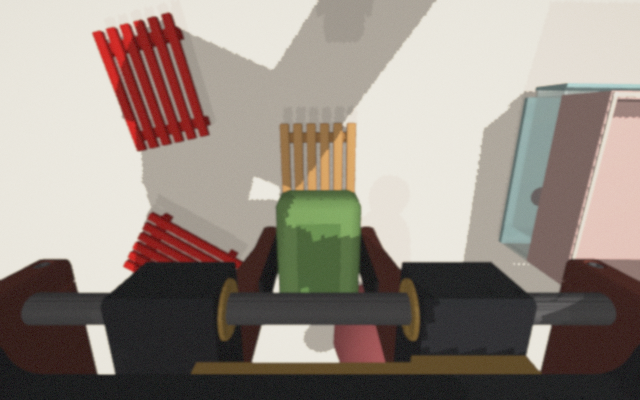

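View pics/s12.png

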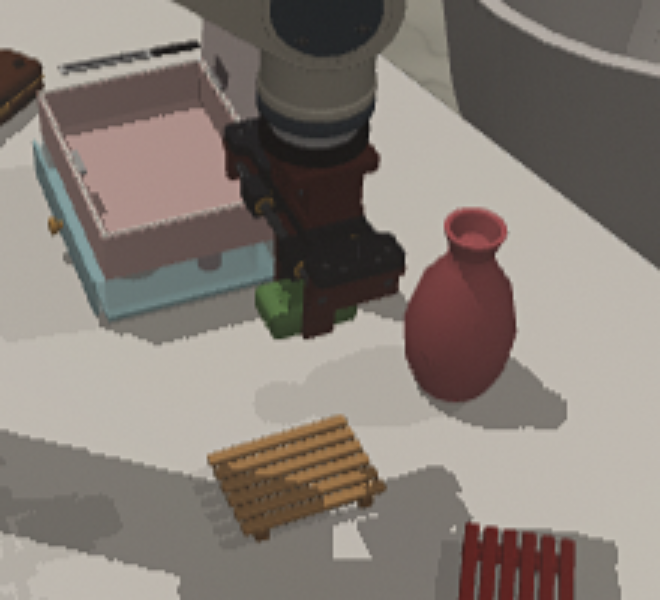

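```bash
python3 - <<'E'
from h import *
o=ctrl.get_obs();M=R.from_rotvec(o['orientation']).as_matrix()
print("vase foot", onz('side',(250+455/3,130+385/3),0), "belly left",onz('side',(250+405/3,130+325/3),80), onz('top',crop((64,150),4,(360,110)),80),onz('top',crop((135,219),4,(360,110)),80))
for p in [(280,123),(356,123)]:
    c=wonz(p,22,o);print(c.round(1),(M.T@(c-o['ee_pos'])).round(1))
E
python3 -m crank '[[[0.015,0,0],[0,0,0],0.03],[[0.025,0,0],[0,0,0],0.03],[[0.025,0,0],[0,0,0],0.03],[[0.025,0,0],[0,0,0],0.03],[[0.025,0,0],[0,0,0],0.03],[[0.015,0,0],[0,0,0],0.03],[[0.01,0,0],[0,0,0],0.03],[[0,0,0],[0,0,0],0.03]]'
```

```text
vase foot [ 6.73253669e+02 -3.14500186e+02  1.13686838e-13] belly left [ 628.1482958  -285.92307133   80.        ] [ 671.02708917 -247.93166348   80.        ] [ 621.15257104 -296.69056675   80.        ]
[ 411.2 -355.4   22. ] [193.9 -44.2 -61.8]
[ 430.  -271.2   22. ] [194.   42.  -61.8]
t: 16.28
ee_pos: [480.4, -325.0, 74.3]
orientation: [0.173, 1.567, -0.17]
ft_force: [-0.7, -0.4, -1.1]
width: 43.9
```

```bash
python3 -m crank '[[[0.012,0,0.002],[0,0,0],0.03],[[0.012,0,0],[0,0,0],0.03],[[0.01,0,0],[0,0,0],0.03],[[0.006,0,0],[0,0,0],0.03],[[0.003,0,0],[0,0,0],0.03],[[0,0,0],[0,0,0],0.03],[[0,0,0],[0,0,0],0.03],[[0,0,0],[0,0,0],0.03]]'
python3 - <<'E'
from h import *
o=ctrl.get_obs();print(o['ee_pos'],o['ft_force'])
d=vision.get_image('side');cv2.imwrite("pics/s13.png",cv2.resize(d["img"][180:330,270:450],None,fx=4,fy=4,interpolation=cv2.INTER_CUBIC))
E
```

```text
t: 16.95
ee_pos: [483.9, -326.4, 33.8]
orientation: [0.171, 1.563, -0.171]
ft_force: [-0.8, 0.2, -1.8]
width: 43.7
[ 483.86646112 -326.41677563   33.82033009] [-0.78626267  0.22306976 -1.83733061]
```

View pics/s13.png

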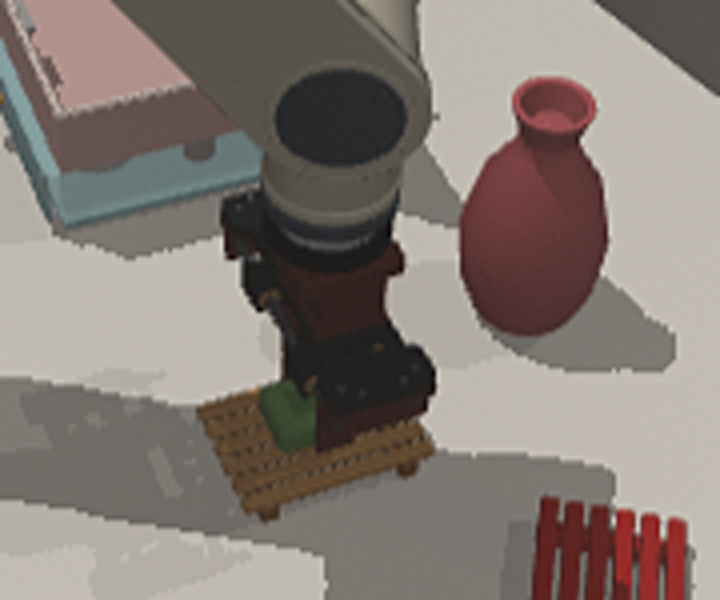

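```bash
python3 -m crank '[[[0.002,0,0],[0,0,0],0.03],[[0.001,0,0],[0,0,0],0.03],[[0.001,0,0],[0,0,0],0.03],[[0.001,0,0],[0,0,0],0.03],[[0,0,0],[0,0,0],0.03],[[0,0,0],[0,0,0],0.03],[[0,0,0],[0,0,0],0.03],[[0,0,0],[0,0,0],0.03]]'
```

```text
t: 17.67
ee_pos: [483.6, -326.3, 28.4]
orientation: [0.171, 1.564, -0.171]
ft_force: [0.1, 0.8, -1.9]
width: 43.4
```

```bash
python3 -m crank '[[[0.001,0,0],[0,0,0],0.03],[[0,0,0],[0,0,0],0.03],[[0.0005,0,0],[0,0,0],0.03],[[0,0,0],[0,0,0],0.03],[[0.0005,0,0],[0,0,0],0.03],[[0,0,0],[0,0,0],0.03],[[0,0,0],[0,0,0],0.03],[[0,0,0],[0,0,0],0.03]]'
```

```text
t: 18.33
ee_pos: [483.5, -326.2, 26.6]
orientation: [0.171, 1.564, -0.171]
ft_force: [-0.8, 0.2, 3.4]
width: 43.6
```

The force turned positive (3.4 N), so the soap is resting. I open and retreat.

```bash
python3 -m crank '[[[0,0,0],[0,0,0],0.046],[[0,0,0],[0,0,0],0.05],[[0,0,0],[0,0,0],0.058],[[0,0,0],[0,0,0],0.066],[[0,0,0],[0,0,0],0.066],[[-0.005,0,0],[0,0,0],0.066],[[-0.01,0,0],[0,0,0],0.066],[[-0.02,0,0],[0,0,0],0.066]]'
python3 -m crank '[[[-0.03,0,0],[0,0,0],0.066],[[-0.03,0,0],[0,0,0],0.066],[[-0.03,0,0],[0,0,0],0.066],[[-0.03,0,0],[0,0,0],0.066],[[-0.03,0,0],[0,0,0],0.066],[[-0.03,0,0],[0,0,0],0.066],[[-0.03,0,0],[0,0,0],0.066],[[0,0,0],[0,0,0],0.066]]'
python3 - <<'E'
from h import *
o=ctrl.get_obs();print(o['t'],o['ee_pos'],o['ft_force'])
for n in ['wrist','side','top']:
    d=vision.get_image(n);cv2.imwrite(f"pics/{n}14.png",d["img"])
s=cv2.imread("pics/side14.png");cv2.imwrite("pics/s14c.png",cv2.resize(s[90:320,220:440],None,fx=2.6,fy=2.6,interpolation=cv2.INTER_CUBIC))
E
```

```text
t: 19.0
ee_pos: [482.4, -325.4, 60.7]
orientation: [0.173, 1.567, -0.169]
ft_force: [0.0, -0.7, -0.1]
width: 66.1
t: 19.67
ee_pos: [486.0, -328.1, 278.9]
orientation: [0.167, 1.554, -0.175]
ft_force: [0.4, -0.9, 0.3]
width: 66.1
19.6667 [ 486.02560739 -328.09168892  278.93182003] [ 0.43637339 -0.85221262  0.29380924]
```

View pics/wrist14.png

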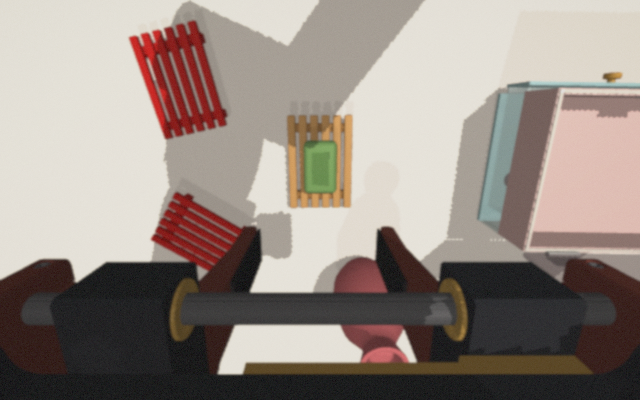

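View pics/s14c.png

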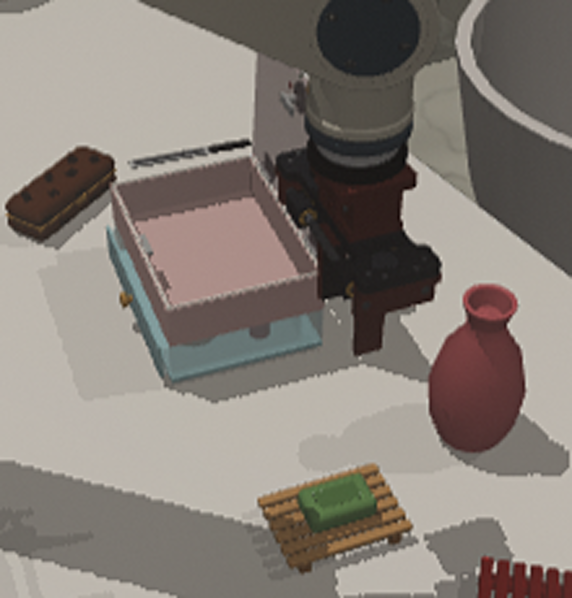

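View pics/top14.png

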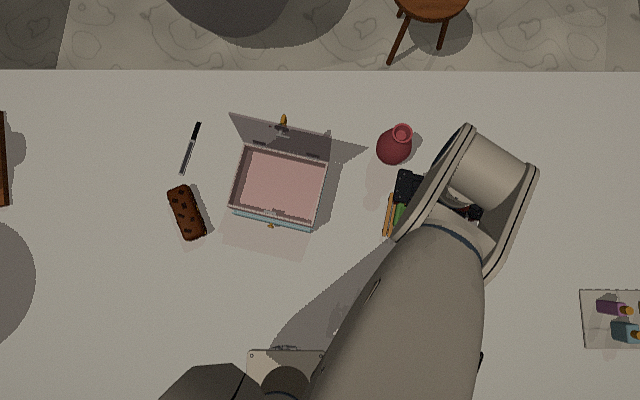

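The soap (columns 303–337, rows 140–194) lies flat on the rest (columns 288–352, rows 115–208). The lid is open with the wing square to its edge, and the other things are unmoved. Computing the offset.

```bash
python3 -m crank '[[[-0.01,0,0],[0,0,0],0.066],[[0,0,0],[0,0,0],0.066],[[0,0,0],[0,0,0],0.066],[[0,0,0],[0,0,0],0.066],[[0,0,0],[0,0,0],0.066],[[0,0,0],[0,0,0],0.066],[[0,0,0],[0,0,0],0.066],[[0,0,0],[0,0,0],0.066]]'
python3 - <<'E'
from h import *
o=ctrl.get_obs();print(o['t'],o['ee_pos'],o['qvel'].round(3))
d=vision.get_image('wrist');im=d['img'];cv2.imwrite("pics/w15.png",cv2.resize(im[90:230,260:380],None,fx=4.2,fy=4.2,interpolation=cv2.INTER_CUBIC))
E
```

```text
t: 20.48
ee_pos: [483.4, -326.3, 281.2]
orientation: [0.172, 1.564, -0.171]
ft_force: [0.3, -0.3, -0.8]
width: 65.9
20.4833 [ 483.44952026 -326.32243313  281.16954109] [ 0.    -0.003 -0.001  0.    -0.001 -0.001]
```

View pics/w15.png

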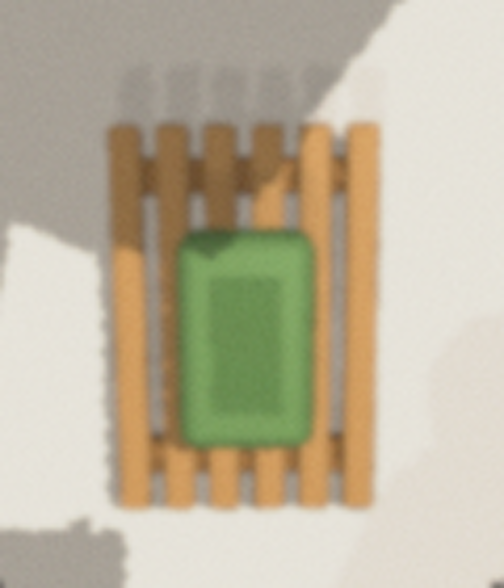

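```bash
python3 - <<'E'
from h import *
o=ctrl.get_obs();M=R.from_rotvec(o['orientation']).as_matrix();f=lambda x,y:crop((x,y),4.2,(260,90))
g=lambda p,z:M.T@(wonz(f(*p),z,o)-o['ee_pos'])
r=[g(p,22) for p in [(109,124),(380,124),(373,507),(117,507)]];s=[g(p,z) for p,z in [((178,340),44),((316,340),44),((247,229),44),((247,447),40)]]
r=np.array(r);s=np.array(s);print(r.mean(0),s.mean(0),"off y,z",(s.mean(0)-r.mean(0))[1:],"lens",np.ptp(s[:,2]),np.ptp(s[:,1]),np.ptp(r[:,2]))
E
```

```text
[259.25776078  -1.33220146  -0.7716053 ] [238.2577092   -0.58404051   1.18384162] off y,z [0.74816095 1.95544692] lens 70.78821285284278 43.578801414669115 128.15463080162658
```

The soap is 2 mm lengthways and 1 mm sideways off the rest's middle, and parallel to it. The arm is clear and still, so I hand in.

```bash
python3 -c "
from workcell import workorder
print(workorder.close_job())"
```

```text
the job is handed in; nothing more can be done
None
```

The job is handed in at about 20.5 s of the 67 s allowed; closing it reports no verdict.

**What I did:** I turned the brass knob counter-clockwise until its wing pointed at the green mark. Then I swung the lid back by the knob and left it standing open. I took the soap out of the box, lowered it onto the bamboo rest until it touched, at about 3 N, released it and backed the arm away.

**Last checks:**
- **Soap:** the wrist picture shows it flat and parallel to the rest, about 2 mm off the middle lengthways and 1 mm sideways. Its measured size matches the bar (71 x 44 mm).
- **Lid:** it measured about 1.63 rad, past upright, just after I let go. It still stood open in the last overhead picture, but I did not measure its angle again.
- **Latch:** I put it at about 1.5 rad from how far the gripper turned. In the last overhead picture the wing still looks square to the lid's front edge.
- **Other objects:** the vase, sunglasses case, nail file, tray and rest look unmoved in the last pictures.
- **Robot:** it was clear of everything and standing still, at 281 mm height.

**Disagreements:** the overhead and wrist cameras differed by 2–5 mm in places, and the soap's position by up to about 8 mm. I settled the grasp by looking again close up. The first time I closed on the knob, the jaws sat about 2 mm off centre, so I opened them and gripped again. That grip briefly pressed on the tool with about 16 N before I eased it off.

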